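# Point out the next sample and its seat

## Robot

A 7-joint arm with a two-finger parallel gripper is mounted at the origin on the work surface. World frame = base frame: x ahead of the robot, y to its left, z up, the work surface at z = 0. Lengths are in m, angles in rad, forces in N, time in s.
With the tool pointing down it reaches from about 0.35 to 0.9 m from the base axis. Payload 8.1 kg.
Tool frame: the origin (TCP) lies at the very end of the fingers, on their centre line; the grasp point (between the pads) lies grip_point_offset behind it (grip_point_offset is the distance from the TCP to the grasp point, in m); z points along the fingers, y is the direction in which the jaws open and shut (so a half turn about z gives the same grasp; the last joint's range is limited). The gripper opens to 92 mm and grips with 3 to 60 N. Pads are 19 mm wide; open, the fingers measure 130 mm over their backs; the gripper's body (75 mm by 190 mm) begins 47 mm behind the grasp point.
Start: joints at [1.155, 0.434, 0.025, 1.573, -0.012, 1.134, -0.075], TCP at [0.192, -0.595, 0.227] pointing down, gripper open.
Joint ranges: [-2.62, 2.62], [-0.44, 2.09], [-1.27, 1.32], [0.08, 2.57], [-1.32, 4.46], [0.12, 2], [-2.74, 2.74]. Speed limits (rad/s): [2.22, 2.22, 3.01, 3.01, 3.14, 3.14, 3.14].

## Interface

Orientations are given as a rotation vector (axis times angle).
In Python, from cell import * gives the robot as it stands.
- The arm moves only by the tool drive_tool, never from a script. Its argument "increments" is a list of rows, each an object of numbers: "grip": the gripper's target within -1 to 1 (shut at 1, half-way at 0, fully open at -1); "tx", "ty", "tz": the shift along the world's x, y, z normalised to -1 to 1, where 1 is 400 mm; "turn": the turn about the world's z normalised to -1 to 1, where 1 is 60 degrees. In form: [{"grip": .., "tx": .., "ty": .., "tz": .., "turn": ..}, ...]. A call has 1 to 20 rows; each row is the pose to reach, as a shift and turn from the pose measured when the call began; what a row does not reach only later rows make up. A row lasts 1/10 s, in which the tool goes at most 50 mm and 8.59 degrees, less where a joint would pass 70% of its speed; a pose out of reach is approached as far as the arm can. A call with a number of a shift or a turn outside -1 to 1 is refused whole. A call with a gripper value outside its range is refused whole. The fingers move at their own pace and stop on an object; "newtons" is the grip in N (left out, the last holds). Time passes only in rows, so rows that repeat a pose let the fingers close. It gives the time, the measured TCP pose, the force and the opening at its end, in the units of the state.
- observe(): the state, without advancing time (a new reading comes with each control period).
- get_image(name): name is "scene" or "top" or "wrist"; returns the picture (400x640x3 uint8, red, green, blue); there is no depth.
- camera_info(name): a dict with "fx", "fy", "cx", "cy" (pixels), "distortion" ([k1, k2, p1, p2, k3] as OpenCV has them; the pictures are not rectified), "eye" and "rotation" of the camera in the world; the wrist camera has in their place "hand_eye" (4x4, takes a point from camera to tool coordinates, whose origin is the TCP and whose axes are the flange's). Camera axes: x right, y down, z forward; pixel columns grow to the right and rows downward; lengths in m; the calibration is good to about 2 mm. A picture is of the moment at which its call begins: read the wrist's pose just before it. camera_info takes no time and is no camera call.
- sign_off(): hands the job in, once; it reports no verdict.
The state is a dict: "clock": time; "joints": joint angles; "dq": joint speeds; "joint_efforts": joint torques, N m; "position": TCP position; "ee_rot": TCP orientation; "force": force on the tool from outside, world axes, zero at the start; "ft_torque": the same for the moment, N m; "width": opening from 0.0 (shut) to 1.0 (fully open).
Only numpy, scipy, OpenCV 4.12 (cv2) and the standard library are available. Lean on these libraries where they do the work, as an engineer would, in place of code of your own. Each camera call takes 0.05 s, during which the arm holds its last target. There are 200 camera calls.

## Task

Show the colleague watching the bench camera which sample to load and where: point at the vial with the red cap by holding the fingertips still just above it, about 1 to 2 cm clear, for two seconds, then point in the same way, from directly above and as long, at the yellow seat of the carousel. Then press the green button fully down with the fingertips to confirm, and draw back so that it springs up. Only point: do not touch, move or lift any vial, the rack or the carousel, do not hover low over the other vials, leave the red button alone and leave everything else where it stands.

Things in the scene. Friction and masses are not known exactly. Their poses are not given: they have to be found in the camera images.
- vial_red: Amber glass sample vial, 28 mm diameter, 61 mm tall over its red cap (cap 25 mm diameter, 14 mm tall), standing loose and upright in a hole of the grey rack with its upper 39 mm showing. Origin: centre of its underside; the cap's top is 61 mm above it (about 74 mm above the bench). z is up.
- vial_yellow: Amber glass sample vial, 28 mm diameter, 61 mm tall over its yellow cap (cap 25 mm diameter, 14 mm tall), standing loose and upright in a hole of the grey rack with its upper 39 mm showing. Origin: centre of its underside; the cap's top is 61 mm above it (about 74 mm above the bench). z is up.
- vial_blue: Amber glass sample vial, 28 mm diameter, 61 mm tall over its blue cap (cap 25 mm diameter, 14 mm tall), standing loose and upright in a hole of the grey rack with its upper 39 mm showing. Origin: centre of its underside; the cap's top is 61 mm above it (about 74 mm above the bench). z is up.
- vial_white: Amber glass sample vial, 28 mm diameter, 61 mm tall over its white cap (cap 25 mm diameter, 14 mm tall), standing loose and upright in a hole of the grey rack with its upper 39 mm showing. Origin: centre of its underside; the cap's top is 61 mm above it (about 74 mm above the bench). z is up.
- vial_green: Amber glass sample vial, 28 mm diameter, 61 mm tall over its green cap (cap 25 mm diameter, 14 mm tall), standing loose and upright in a hole of the grey rack with its upper 39 mm showing. Origin: centre of its underside; the cap's top is 61 mm above it (about 74 mm above the bench). z is up.
- rack: Grey rack block fixed to the bench, 120 x 175 x 35 mm (x, y, z), six holes 55 mm apart in 2 rows (along x) of 3 (along y); five hold vials in any order. Origin: centre of its underside. It may stand on the robot's left or right.
- carousel_base: White fixed base (70 mm radius, 22 mm tall, a small white block at its far side) of the loading carousel. On it lies an aluminium disc of 85 mm radius, free to turn against slight friction, that carries four empty cup-shaped seats (yellow, red, blue, white; 40 mm diameter, 22 mm tall, open at the top) at 55 mm from its axis. Highest point 55 mm above the bench. Origin: centre of the base's underside, on the disc's axis. z is up.
- yellow_seat (a point): Centre of the open mouth of the yellow seat, level with its rim, 55 mm above the bench. The seat is an empty yellow cup 40 mm in outer diameter and 22 mm tall.
- green_box: White box 70 x 70 x 30 mm fixed to the bench, with the round green confirm button on top. Origin: centre of its underside.
- confirm_top (a point): Centre of the top of the green button (30 mm diameter), pressed straight down.
- confirm (a joint): Travel of the green button: 0 released, 0.006 m fully down. Spring return, about 4 N fully down.
- red_box: White box of the same kind with a red stop button on top, not to be used. Origin: centre of its underside.
- stop (a joint): Travel of the red stop button: 0 released, 0.006 m fully down.
- wash_bottle: White wash bottle with blue cap, loose, 64 mm diameter, 120 mm tall. Origin: centre of its underside.
- beaker: Empty glass beaker, loose, 70 mm rim diameter, 85 mm tall. Origin: centre of its underside.
- screwdriver: Screwdriver lying loose on the bench to the left of the work, roughly along x. Origin: under it, along its length.
- mouse: Grey computer mouse, loose, 105 x 60 x 30 mm. Origin: centre of its underside.
Mind the look-alikes: they are no part of the job. Leave any blue or brown look-alike of the green_box alone.

How it is judged:
By the outcome, as a careful person would: the job done as asked, in the order asked, and still so for the second after the job is handed in, with the robot touching nothing.
It also fails if it takes over 56 s, if anything falls off the work surface, if the arm or the gripper's body presses on something with over 40 N, if the wrist force passes 120 N, or if a joint passes its speed limit or range.

## Working session

There is one attempt and no reset: what is moved stays moved. The work goes in short steps, Python scripts to look and compute and a tool call to move; the robot and the scene stay as the last step left them, time stands still between calls to the robot, and variables do not carry over. Pictures are saved under pics/ and viewed, about 8 in all and at most 12, crops included, and the job is handed in when it is done.

Besides the shell and the picture viewer there is one more tool, called in YAML: its name, and indented under it one key for each argument. drive_tool: Moves the arm, as the interface text tells. Its arguments: {"type":"object","properties":{"increments":{"type":"array","items":{"type":"object","properties":{"grip":{"type":"number"},"tx":{"type":"number"},"ty":{"type":"number"},"tz":{"type":"number"},"turn":{"type":"number"}}}},"newtons":{"type":"number"}},"required":["increments"]}

```bash
mkdir -p pics; cat > h.py <<'E'
from cell import *
import numpy as np, cv2
from scipy.spatial.transform import Rotation as R
def ray(name,uv,st=None):
    c=camera_info(name);K=np.array([[c['fx'],0,c['cx']],[0,c['fy'],c['cy']],[0,0,1]])
    p=cv2.undistortPoints(np.array([[uv]],float),K,np.array(c['distortion'],float))[0,0]
    d=np.array([p[0],p[1],1.])
    if 'eye' in c: return np.array(c['eye']),np.array(c['rotation'])@d
    T=np.eye(4);T[:3,:3]=R.from_rotvec(st['ee_rot']).as_matrix();T[:3,3]=st['position']
    T=T@np.array(c['hand_eye']);return T[:3,3],T[:3,:3]@d
def plane(name,uv,z,st=None):
    o,d=ray(name,uv,st);return o+d*(z-o[2])/d[2]
def save(n,im): cv2.imwrite('pics/'+n+'.png',im[:,:,::-1])
E
python3 - <<'E'
from h import *
s=observe();print(s)
for n in('scene','top'):
    save(n,get_image(n));c=camera_info(n);print(n,c)
E
```

```text
{'clock': 0.0, 'joints': array([ 1.15539411,  0.43521693,  0.02498904,  1.5741131 , -0.01160682,
        1.13402044, -0.07512605]), 'dq': array([ 0.00091182,  0.00152717,  0.0004518 , -0.00017717,  0.00058933,
       -0.00065775, -0.00103033]), 'joint_efforts': array([-9.14501379e-04, -6.67841077e+01,  9.84886475e-01, -3.14459431e+01,
       -6.04979158e-02,  4.26847301e-02,  1.38578043e-04]), 'position': array([ 0.19210318, -0.59418858,  0.22594275]), 'ee_rot': array([-3.10173037e+00, -4.88928278e-01,  6.19655639e-04]), 'force': array([-0.3457824 , -0.2542909 ,  0.29138865]), 'ft_torque': array([-0.01313128,  0.0465242 ,  0.00308592]), 'width': 0.9951375217907009}
scene {'fx': 438.1812526858663, 'fy': 438.1812526858663, 'cx': 321.2497946841391, 'cy': 187.17948974501374, 'distortion': array([-0.1117175,  0.       ,  0.       ,  0.       ,  0.       ]), 'eye': array([1.16581646, 0.8068402 , 0.71726148]), 'rotation': array([-0.81667892, -2.37593906,  1.31662658])}
top {'fx': 402.20518098262625, 'fy': 402.20518098262625, 'cx': 319.42572158830404, 'cy': 204.77552859162182, 'distortion': array([-0.03612275,  0.        ,  0.        ,  0.        ,  0.        ]), 'eye': array([0.48041164, 0.0113332 , 1.37021586]), 'rotation': array([-2.20682627,  2.16732945, -0.08863417])}
```

```bash
sed -i "s/np.array(c\['rotation'\])@d/R.from_rotvec(c['rotation']).as_matrix()@d/" h.py
```

```text
(no output)
```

View pics/top.png

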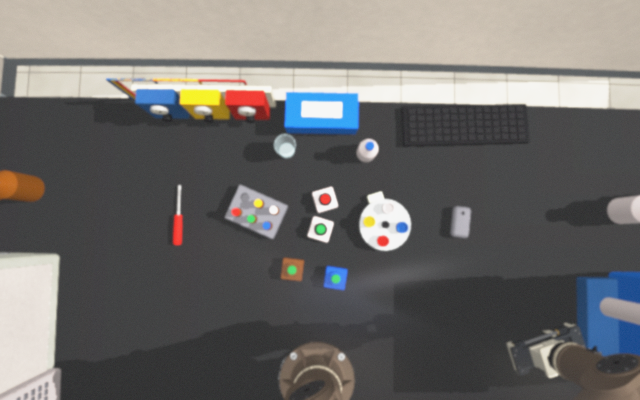

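View pics/scene.png

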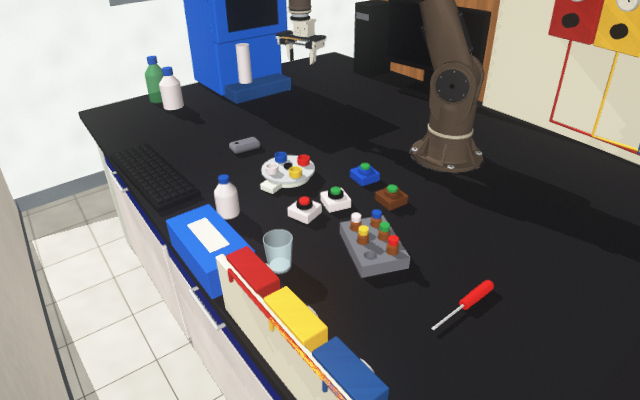

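The top view shows the red cap at about (237,212) in the rack, the yellow seat at about (369,222) on the carousel, and the green button on the white box at about (320,229). The look-alikes are the brown box (292,270) and the blue box (336,279). The white box with the red button is at (325,199). The task calls for the white box with the green button.

```bash
python3 - <<'E'
from h import *
def cents(n,roi,hues):
    im=cv2.imread('pics/'+n+'.png');x0,y0,x1,y1=roi
    h=cv2.cvtColor(im[y0:y1,x0:x1],cv2.COLOR_BGR2HSV);m=0
    for a,b in hues: m=m|cv2.inRange(h,(a,110,90),(b,255,255))
    k,_,st,c=cv2.connectedComponentsWithStats(m);i=1+st[1:,4].argmax()
    return c[i]+[x0,y0],st[i,2:]
red=[(0,8),(172,180)];ye=[(20,35)];gr=[(45,85)]
for nm,z,rt,rs,hu in [('vial',.074,(228,203,246,222),(385,233,401,248),red),('ycap',.074,(250,195,266,211),(355,222,371,238),ye),('seat',.055,(358,210,382,234),(285,165,305,181),ye),('btn',.04,(310,218,332,240),(325,183,345,198),gr),('redbtn',.04,(315,190,335,208),(295,194,315,208),red),('blueseat',.055,(392,218,412,238),(272,150,290,163),[(100,125)]),('redseat',.055,(373,231,393,251),(296,153,313,167),red)]:
    out=[]
    cs=[]
    for n,r in(('top',rt),('scene',rs)):
        c,b=cents(n,r,hu);cs.append(ray(n,c));print(nm,n,c.round(1),b,plane(n,c,z).round(4))
    (o1,d1),(o2,d2)=cs
    t=np.linalg.lstsq(np.c_[d1,-d2],o2-o1,rcond=None)[0];p,q=o1+d1*t[0],o2+d2*t[1];print('  tri',((p+q)/2).round(4),'gap',np.linalg.norm(p-q).round(4))
im=cv2.imread('pics/top.png')[170:290,215:425];cv2.imwrite('pics/crop.png',cv2.resize(im,None,fx=3.8,fy=3.8,interpolation=cv2.INTER_CUBIC))
E
```

```text
vial top [235.5 211.6] [10  8 63] [0.5494 0.2733 0.074 ]
vial scene [392.9 240.1] [ 12  12 116] [0.5575 0.2796 0.074 ]
  tri [0.5503 0.2742 0.0669] gap 0.0014
ycap top [258.  203.1] [ 9  8 56] [0.5781 0.2016 0.074 ]
ycap scene [363.  230.1] [ 11  11 101] [0.5862 0.2083 0.074 ]
  tri [0.5792 0.2021 0.0669] gap 0.0014
seat top [368.8 221.3] [11 10 92] [ 0.5265 -0.1599  0.055 ]
seat scene [294.8 171.7] [ 13  12 135] [ 0.5372 -0.1488  0.055 ]
  tri [ 0.5276 -0.1617  0.0456] gap 0.0019
btn top [320.1 228.9] [ 9  9 71] [ 0.4991 -0.0009  0.04  ]
btn scene [335.2 190.2] [11  9 76] [ 0.4929 -0.011   0.04  ]
  tri [ 0.4997 -0.0014  0.0475] gap 0.0017
redbtn top [324.7 198.6] [10 10 84] [ 0.5999 -0.0143  0.04  ]
redbtn scene [303.9 200.3] [12 10 92] [ 0.5934 -0.0248  0.04  ]
  tri [ 0.5997 -0.0146  0.0479] gap 0.0013
blueseat top [401.6 227.2] [11  9 84] [ 0.5092 -0.2678  0.055 ]
blueseat scene [280.1 156.4] [ 13  12 125] [ 0.5188 -0.2581  0.055 ]
  tri [ 0.5102 -0.2701  0.047 ] gap 0.0021
redseat top [382.6 240.5] [12 10 93] [ 0.4646 -0.2054  0.055 ]
redseat scene [303.  159.4] [ 13  12 133] [ 0.4731 -0.1958  0.055 ]
  tri [ 0.4649 -0.2069  0.0474] gap 0.0009
```

View pics/crop.png

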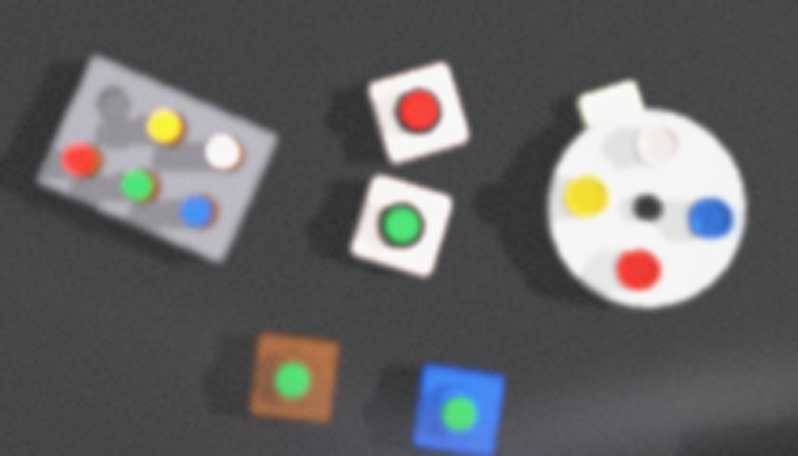

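Enlarged, the crop confirms the targets: the red cap at the rack's lower-left corner, the yellow seat on the disc's left, and the green button on the white box below the red one. The red-to-yellow cap distance is 77.7 mm, and the hole diagonal should be 77.8 mm, so the scale holds. I'll set out high with the gripper shut.

drive_tool:
  increments:
    - {"grip":1,"tx":0.65,"ty":0.98,"tz":0.05}
    - {"grip":1,"tx":0.65,"ty":0.98,"tz":0.05}
    - {"grip":1,"tx":0.65,"ty":0.98,"tz":0.05}
    - {"grip":1,"tx":0.65,"ty":0.98,"tz":0.05}
    - {"grip":1,"tx":0.65,"ty":0.98,"tz":0.05}
    - {"grip":1,"tx":0.65,"ty":0.98,"tz":0.05}
    - {"grip":1,"tx":0.65,"ty":0.98,"tz":0.05}
    - {"grip":1,"tx":0.65,"ty":0.98,"tz":0.05}
    - {"grip":1,"tx":0.65,"ty":0.98,"tz":0.05}
    - {"grip":1,"tx":0.65,"ty":0.98,"tz":0.05}
    - {"grip":1,"tx":0.65,"ty":0.98,"tz":0.05}
  newtons: 5

```text
invalid input
```

drive_tool:
  increments:
    - {"grip":1,"tx":0.65,"ty":0.98,"tz":0.05,"turn":0}
    - {"grip":1,"tx":0.65,"ty":0.98,"tz":0.05,"turn":0}
    - {"grip":1,"tx":0.65,"ty":0.98,"tz":0.05,"turn":0}
    - {"grip":1,"tx":0.65,"ty":0.98,"tz":0.05,"turn":0}
    - {"grip":1,"tx":0.65,"ty":0.98,"tz":0.05,"turn":0}
    - {"grip":1,"tx":0.65,"ty":0.98,"tz":0.05,"turn":0}
    - {"grip":1,"tx":0.65,"ty":0.98,"tz":0.05,"turn":0}
    - {"grip":1,"tx":0.65,"ty":0.98,"tz":0.05,"turn":0}
    - {"grip":1,"tx":0.65,"ty":0.98,"tz":0.05,"turn":0}
    - {"grip":1,"tx":0.65,"ty":0.98,"tz":0.05,"turn":0}
    - {"grip":1,"tx":0.65,"ty":0.98,"tz":0.05,"turn":0}
  newtons: 5

```text
clock: 1.2
position: [0.454, -0.1984, 0.246]
ee_rot: [-3.099, -0.499, -0.001]
force: [0.5, -0.2, -0.7]
width: 0.085
```

drive_tool:
  increments:
    - {"grip":1,"tx":0.24,"ty":1,"tz":-0.1,"turn":0}
    - {"grip":1,"tx":0.24,"ty":1,"tz":-0.1,"turn":0}
    - {"grip":1,"tx":0.24,"ty":1,"tz":-0.1,"turn":0}
    - {"grip":1,"tx":0.24,"ty":1,"tz":-0.1,"turn":0}
    - {"grip":1,"tx":0.24,"ty":1,"tz":-0.1,"turn":0}
    - {"grip":1,"tx":0.24,"ty":1,"tz":-0.1,"turn":0}
    - {"grip":1,"tx":0.24,"ty":1,"tz":-0.1,"turn":0}
    - {"grip":1,"tx":0.24,"ty":1,"tz":-0.1,"turn":0}
    - {"grip":1,"tx":0.24,"ty":1,"tz":-0.1,"turn":0}
    - {"grip":1,"tx":0.24,"ty":1,"tz":-0.1,"turn":0}

```text
clock: 2.2
position: [0.5497, 0.2039, 0.2051]
ee_rot: [-3.097, -0.504, 0.001]
force: [1.1, -0.5, -0.8]
width: 0.008
```

drive_tool:
  increments:
    - {"grip":1,"tx":0,"ty":0.18,"tz":-0.1,"turn":0}
    - {"grip":1,"tx":0,"ty":0.18,"tz":-0.1,"turn":0}
    - {"grip":1,"tx":0,"ty":0.18,"tz":-0.1,"turn":0}
    - {"grip":1,"tx":0,"ty":0.18,"tz":-0.1,"turn":0}

```text
clock: 2.6
position: [0.5498, 0.2737, 0.1645]
ee_rot: [-3.099, -0.503, 0.003]
force: [0.4, -1.0, 0.6]
width: 0.004
```

```bash
python3 - <<'E'
from h import *
s=observe();im=get_image('wrist');save('w1',im)
print(s['clock'],s['position'],s['ee_rot'],s['width'],s['joints'].round(2))
E
```

```text
2.6 [0.54983474 0.27367371 0.16447071] [-3.09940884 -0.50323641  0.00347629] 0.003971532371250388 [-0.28  0.51 -0.38  1.65  0.21  1.03 -1.98]
```

View pics/w1.png

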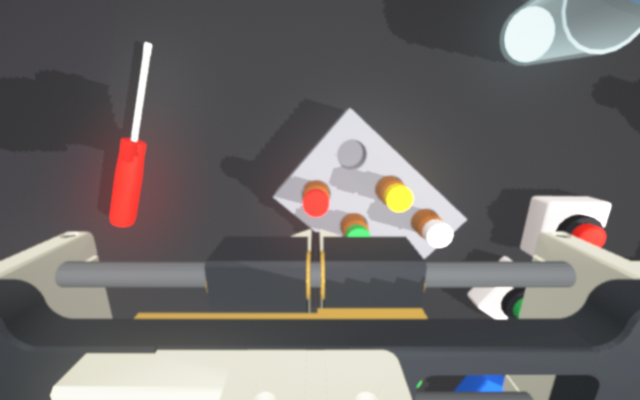

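The wrist view shows the red cap at about (316,202), ahead of the shut fingertips at (316,235). I'll cast its ray.

```bash
python3 - <<'E'
from h import *
s={'position':np.array([0.54983474,0.27367371,0.16447071]),'ee_rot':np.array([-3.09940884,-0.50323641,0.00347629])}
im=cv2.imread('pics/w1.png')
h=cv2.cvtColor(im[180:225,295:340],cv2.COLOR_BGR2HSV)
m=cv2.inRange(h,(0,150,150),(6,255,255))|cv2.inRange(h,(172,150,150),(180,255,255))
M=cv2.moments(m,True);c=(295+M['m10']/M['m00'],180+M['m01']/M['m00']);print(c,M['m00'])
for z in(.067,.074):print(plane('wrist',c,z,s))
h=cv2.cvtColor(im[175:215,375:420],cv2.COLOR_BGR2HSV)
m=cv2.inRange(h,(20,120,150),(35,255,255));M=cv2.moments(m,True);c=(375+M['m10']/M['m00'],175+M['m01']/M['m00']);print(c,plane('wrist',c,.07,s))
E
```

```text
(315.3162705667276, 201.86837294332724) 547.0
[0.55105712 0.27500688 0.067     ]
[0.55296046 0.27562933 0.074     ]
(397.4485530546624, 197.10450160771705) [0.58061527 0.20379105 0.07      ]
```

The wrist estimate is (0.551, 0.275), which agrees with the two-view value. I'll go down to z ≈ 0.089 and hold.

drive_tool:
  increments:
    - {"grip":1,"tx":0.003,"ty":0.003,"tz":-0.1,"turn":0}
    - {"grip":1,"tx":0.003,"ty":0.003,"tz":-0.15,"turn":0}
    - {"grip":1,"tx":0.003,"ty":0.003,"tz":-0.18,"turn":0}
    - {"grip":1,"tx":0.003,"ty":0.003,"tz":-0.188,"turn":0}
    - {"grip":1,"tx":0.003,"ty":0.003,"tz":-0.188,"turn":0}
    - {"grip":1,"tx":0.003,"ty":0.003,"tz":-0.188,"turn":0}
    - {"grip":1,"tx":0.003,"ty":0.003,"tz":-0.188,"turn":0}
    - {"grip":1,"tx":0.003,"ty":0.003,"tz":-0.188,"turn":0}

```text
clock: 3.45
position: [0.5521, 0.2746, 0.0907]
ee_rot: [-3.099, -0.501, -0.0]
force: [0.1, 0.4, -0.3]
width: 0.005
```

drive_tool:
  increments:
    - {"grip":1,"tx":0,"ty":0,"tz":0,"turn":0}
    - {"grip":1,"tx":0,"ty":0,"tz":0,"turn":0}
    - {"grip":1,"tx":0,"ty":0,"tz":0,"turn":0}
    - {"grip":1,"tx":0,"ty":0,"tz":0,"turn":0}
    - {"grip":1,"tx":0,"ty":0,"tz":0,"turn":0}
    - {"grip":1,"tx":0,"ty":0,"tz":0,"turn":0}
    - {"grip":1,"tx":0,"ty":0,"tz":0,"turn":0}
    - {"grip":1,"tx":0,"ty":0,"tz":0,"turn":0}
    - {"grip":1,"tx":0,"ty":0,"tz":0,"turn":0}
    - {"grip":1,"tx":0,"ty":0,"tz":0,"turn":0}
    - {"grip":1,"tx":0,"ty":0,"tz":0,"turn":0}
    - {"grip":1,"tx":0,"ty":0,"tz":0,"turn":0}
    - {"grip":1,"tx":0,"ty":0,"tz":0,"turn":0}
    - {"grip":1,"tx":0,"ty":0,"tz":0,"turn":0}
    - {"grip":1,"tx":0,"ty":0,"tz":0,"turn":0}
    - {"grip":1,"tx":0,"ty":0,"tz":0,"turn":0}
    - {"grip":1,"tx":0,"ty":0,"tz":0,"turn":0}
    - {"grip":1,"tx":0,"ty":0,"tz":0,"turn":0}
    - {"grip":1,"tx":0,"ty":0,"tz":0,"turn":0}
    - {"grip":1,"tx":0,"ty":0,"tz":0,"turn":0}

```text
clock: 5.45
position: [0.552, 0.2746, 0.0907]
ee_rot: [-3.099, -0.501, -0.0]
force: [-0.1, -0.0, 0.3]
width: 0.006
```

```bash
python3 - <<'E'
from h import *
im=get_image('scene');s=observe();print(s['clock'],s['position'])
save('s2',cv2.resize(im[180:290,300:460],None,fx=4,fy=4,interpolation=cv2.INTER_CUBIC))
E
```

```text
5.5 [0.55202074 0.27454256 0.09066577]
```

View pics/s2.png

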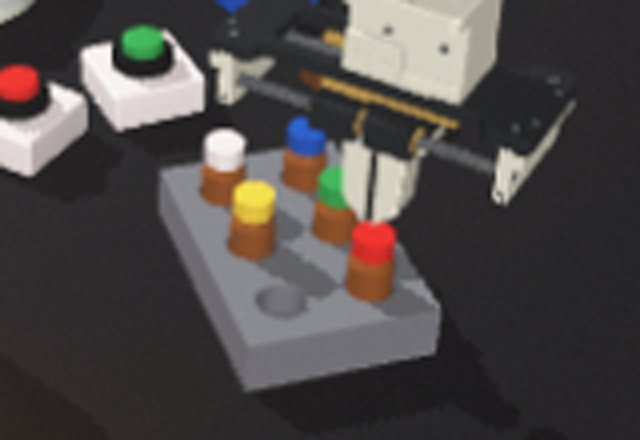

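The scene crop shows the shut fingertips at (370,218), directly above the red cap top at (373,230). That matches roughly 16 mm of clearance, and no vial has been disturbed. Next: a little more hold, straight up, then across to the carousel.

drive_tool:
  increments:
    - {"grip":1,"tx":0,"ty":0,"tz":0,"turn":0}
    - {"grip":1,"tx":0,"ty":0,"tz":0,"turn":0}
    - {"grip":1,"tx":0,"ty":0,"tz":0,"turn":0}
    - {"grip":1,"tx":0,"ty":0,"tz":0.12,"turn":0}
    - {"grip":1,"tx":0,"ty":0,"tz":0.24,"turn":0}
    - {"grip":1,"tx":0,"ty":0,"tz":0.24,"turn":0}
    - {"grip":1,"tx":-0.06,"ty":-0.95,"tz":0.24,"turn":0}
    - {"grip":1,"tx":-0.06,"ty":-0.95,"tz":0.24,"turn":0}
    - {"grip":1,"tx":-0.06,"ty":-0.95,"tz":0.24,"turn":0}
    - {"grip":1,"tx":-0.06,"ty":-0.95,"tz":0.24,"turn":0}
    - {"grip":1,"tx":-0.06,"ty":-0.95,"tz":0.24,"turn":0}
    - {"grip":1,"tx":-0.06,"ty":-0.95,"tz":0.24,"turn":0}
    - {"grip":1,"tx":-0.06,"ty":-0.95,"tz":0.24,"turn":0}
    - {"grip":1,"tx":-0.06,"ty":-0.95,"tz":0.24,"turn":0}
    - {"grip":1,"tx":-0.06,"ty":-0.95,"tz":0.24,"turn":0}
    - {"grip":1,"tx":-0.06,"ty":-0.95,"tz":0.24,"turn":0}

```text
clock: 7.1
position: [0.528, -0.1058, 0.1866]
ee_rot: [-3.1, -0.498, -0.001]
force: [0.6, 0.4, 0.2]
width: 0.009
```

```bash
python3 - <<'E'
from h import *
s=observe();im=get_image('wrist');save('w2',im)
print(s['clock'],s['position'],s['ee_rot'])
h=cv2.cvtColor(im,cv2.COLOR_RGB2HSV)
m=cv2.inRange(h,(22,120,120),(35,255,255))
k,_,st,c=cv2.connectedComponentsWithStats(m)
for i in range(1,k):
    if st[i,4]>100: print(st[i],c[i],plane('wrist',c[i],.047,s),plane('wrist',c[i],.055,s))
E
```

```text
7.1 [ 0.52795687 -0.1058478   0.18661527] [-3.09958415e+00 -4.98299863e-01 -5.76216035e-04]
[  0  22  29  35 748] [12.47593583 41.06818182] [0.5794119  0.21902832 0.047     ] [0.57992009 0.21093676 0.055     ]
[ 347  190   36   37 1031] [363.93598448 208.41028128] [ 0.52787644 -0.16200253  0.047     ] [ 0.52976906 -0.15985819  0.055     ]
```

View pics/w2.png

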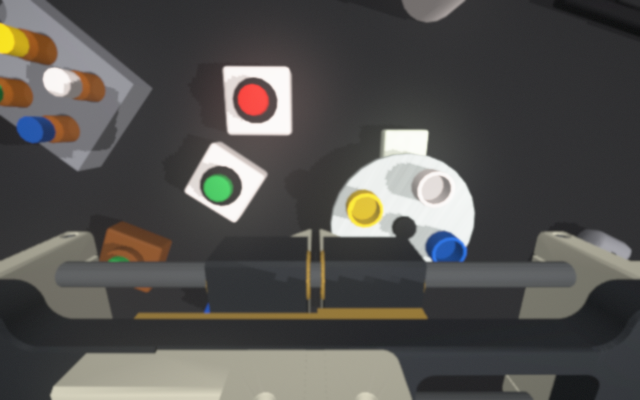

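The wrist view shows the yellow seat at (364,208), which casts to (0.528, -0.162) and agrees with the first estimate. The green button on the white box is at (218,186). I'll move across, then down to z ≈ 0.070, and hold.

drive_tool:
  increments:
    - {"grip":1,"tx":0,"ty":-0.139,"tz":-0.05,"turn":0}
    - {"grip":1,"tx":0,"ty":-0.139,"tz":-0.1,"turn":0}
    - {"grip":1,"tx":0,"ty":-0.139,"tz":-0.2,"turn":0}
    - {"grip":1,"tx":0,"ty":-0.139,"tz":-0.26,"turn":0}
    - {"grip":1,"tx":0,"ty":-0.139,"tz":-0.285,"turn":0}
    - {"grip":1,"tx":0,"ty":-0.139,"tz":-0.293,"turn":0}
    - {"grip":1,"tx":0,"ty":-0.139,"tz":-0.293,"turn":0}
    - {"grip":1,"tx":0,"ty":-0.139,"tz":-0.293,"turn":0}
    - {"grip":1,"tx":0,"ty":-0.139,"tz":-0.293,"turn":0}

```text
clock: 8.05
position: [0.5291, -0.1601, 0.0707]
ee_rot: [-3.099, -0.502, -0.004]
force: [1.3, -0.7, 0.4]
width: 0.003
```

drive_tool:
  increments:
    - {"grip":1,"tx":0,"ty":0,"tz":0,"turn":0}
    - {"grip":1,"tx":0,"ty":0,"tz":0,"turn":0}
    - {"grip":1,"tx":0,"ty":0,"tz":0,"turn":0}
    - {"grip":1,"tx":0,"ty":0,"tz":0,"turn":0}
    - {"grip":1,"tx":0,"ty":0,"tz":0,"turn":0}
    - {"grip":1,"tx":0,"ty":0,"tz":0,"turn":0}
    - {"grip":1,"tx":0,"ty":0,"tz":0,"turn":0}
    - {"grip":1,"tx":0,"ty":0,"tz":0,"turn":0}
    - {"grip":1,"tx":0,"ty":0,"tz":0,"turn":0}
    - {"grip":1,"tx":0,"ty":0,"tz":0,"turn":0}
    - {"grip":1,"tx":0,"ty":0,"tz":0,"turn":0}
    - {"grip":1,"tx":0,"ty":0,"tz":0,"turn":0}
    - {"grip":1,"tx":0,"ty":0,"tz":0,"turn":0}
    - {"grip":1,"tx":0,"ty":0,"tz":0,"turn":0}
    - {"grip":1,"tx":0,"ty":0,"tz":0,"turn":0}
    - {"grip":1,"tx":0,"ty":0,"tz":0,"turn":0}
    - {"grip":1,"tx":0,"ty":0,"tz":0,"turn":0}
    - {"grip":1,"tx":0,"ty":0,"tz":0,"turn":0}
    - {"grip":1,"tx":0,"ty":0,"tz":0,"turn":0}
    - {"grip":1,"tx":0,"ty":0,"tz":0,"turn":0}

```text
clock: 10.05
position: [0.5291, -0.1601, 0.0707]
ee_rot: [-3.099, -0.502, -0.004]
force: [0.5, 0.0, 0.3]
width: 0.011
```

```bash
python3 - <<'E'
from h import *
im=get_image('scene');s=observe();print(s['clock'],s['position'])
save('s3',cv2.resize(im[100:220,220:380],None,fx=4,fy=4,interpolation=cv2.INTER_CUBIC))
im=cv2.imread('pics/w2.png')
s={'position':np.array([0.52795687,-0.1058478,0.18661527]),'ee_rot':np.array([-3.0995842,-.498299863,-.000576])}
h=cv2.cvtColor(im,cv2.COLOR_BGR2HSV);m=cv2.inRange(h,(45,110,90),(85,255,255));m[:160]=0;m[215:]=0;m[:,:190]=0;m[:,250:]=0
M=cv2.moments(m,True);c=(M['m10']/M['m00'],M['m01']/M['m00']);print(c,plane('wrist',c,.042,s),plane('wrist',c,.047,s))
E
```

```text
10.1 [ 0.52903331 -0.16009033  0.07068823]
(217.45063694267515, 187.69745222929936) [4.98113420e-01 1.13004112e-04 4.20000000e-02] [ 0.49976825 -0.00124587  0.047     ]
```

View pics/s3.png

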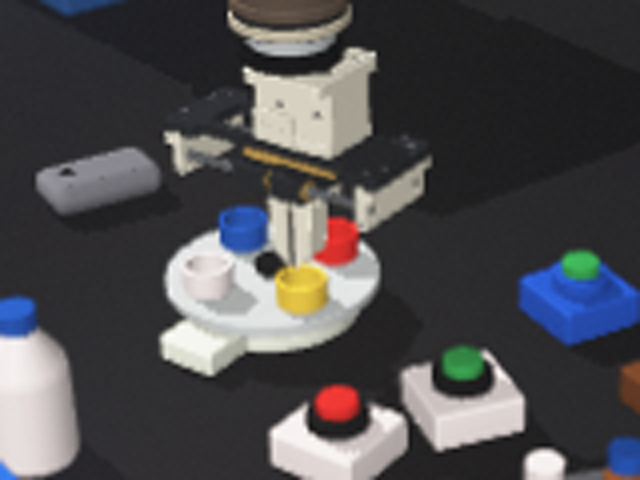

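The scene crop shows the tips at (300,264), just above the yellow rim centred at (302,278). The disc hasn't moved. Now to the green button at (0.4995, -0.001), top at about 0.047.

drive_tool:
  increments:
    - {"grip":1,"tx":0,"ty":0,"tz":0,"turn":0}
    - {"grip":1,"tx":0,"ty":0,"tz":0,"turn":0}
    - {"grip":1,"tx":0,"ty":0,"tz":0,"turn":0}
    - {"grip":1,"tx":0,"ty":0,"tz":0.12,"turn":0}
    - {"grip":1,"tx":0,"ty":0,"tz":0.2,"turn":0}
    - {"grip":1,"tx":-0.073,"ty":0.398,"tz":0.2,"turn":0}
    - {"grip":1,"tx":-0.073,"ty":0.398,"tz":0.2,"turn":0}
    - {"grip":1,"tx":-0.073,"ty":0.398,"tz":0.2,"turn":0}
    - {"grip":1,"tx":-0.073,"ty":0.398,"tz":0.2,"turn":0}
    - {"grip":1,"tx":-0.073,"ty":0.398,"tz":0.2,"turn":0}
    - {"grip":1,"tx":-0.073,"ty":0.398,"tz":0.1,"turn":0}
    - {"grip":1,"tx":-0.073,"ty":0.398,"tz":0.02,"turn":0}
    - {"grip":1,"tx":-0.073,"ty":0.398,"tz":-0.02,"turn":0}
    - {"grip":1,"tx":-0.073,"ty":0.398,"tz":-0.03,"turn":0}
    - {"grip":1,"tx":-0.073,"ty":0.398,"tz":-0.03,"turn":0}
    - {"grip":1,"tx":-0.073,"ty":0.398,"tz":-0.03,"turn":0}

```text
clock: 11.7
position: [0.5007, -0.0016, 0.0595]
ee_rot: [-3.1, -0.501, -0.006]
force: [-0.6, -0.3, 0.3]
width: 0.006
```

drive_tool:
  increments:
    - {"grip":1,"tx":-0.002,"ty":0,"tz":-0.015,"turn":0}
    - {"grip":1,"tx":-0.002,"ty":0,"tz":-0.025,"turn":0}
    - {"grip":1,"tx":-0.002,"ty":0,"tz":-0.032,"turn":0}
    - {"grip":1,"tx":-0.002,"ty":0,"tz":-0.038,"turn":0}
    - {"grip":1,"tx":-0.002,"ty":0,"tz":-0.044,"turn":0}
    - {"grip":1,"tx":-0.002,"ty":0,"tz":-0.046,"turn":0}
    - {"grip":1,"tx":-0.002,"ty":0,"tz":-0.046,"turn":0}

```text
clock: 12.4
position: [0.5011, -0.0019, 0.045]
ee_rot: [3.1, 0.501, 0.011]
force: [-15.0, -3.7, 60.4]
width: 0.005
```

That's 60 N, so the button looks bottomed out. I'll take one look while it's pressed, then withdraw.

```bash
python3 - <<'E'
from h import *
im=get_image('scene');s=observe();print(s['clock'],s['position'],s['force'])
save('s4',cv2.resize(im[130:220,280:400],None,fx=5,fy=5,interpolation=cv2.INTER_CUBIC))
E
```

```text
12.45 [ 0.50102975 -0.00188575  0.04499869] [-14.95378338  -3.33092475  60.35344556]
```

drive_tool:
  increments:
    - {"grip":1,"tx":0,"ty":0,"tz":0.005,"turn":0}
    - {"grip":1,"tx":0,"ty":0,"tz":0.01,"turn":0}

```text
clock: 12.65
position: [0.5011, -0.0019, 0.0499]
ee_rot: [3.1, 0.501, 0.012]
force: [0.9, -0.4, 2.1]
width: 0.006
```

View pics/s4.png

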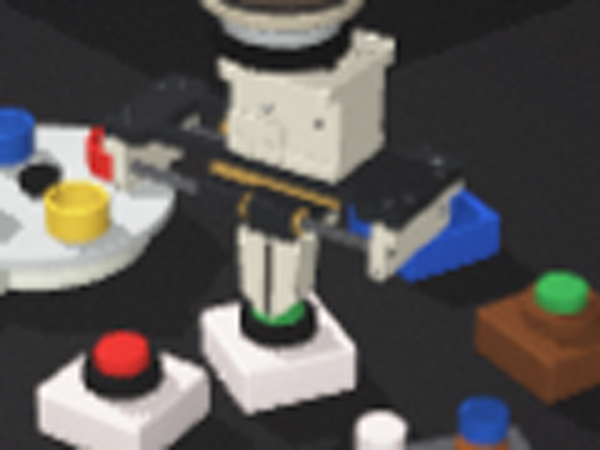

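The fingers are centred on the green button, with green visible on both sides of the tips, and spring force remains at z = 0.0499. I'll step up to find where contact ends, which gives the travel reached.

drive_tool:
  increments:
    - {"grip":1,"tx":0,"ty":0,"tz":-0.003,"turn":0}
    - {"grip":1,"tx":0,"ty":0,"tz":-0.003,"turn":0}
    - {"grip":1,"tx":0,"ty":0,"tz":-0.003,"turn":0}

```text
clock: 12.95
position: [0.5011, -0.0019, 0.0484]
ee_rot: [3.1, 0.501, 0.012]
force: [-0.5, 0.2, 3.5]
width: 0.007
```

drive_tool:
  increments:
    - {"grip":1,"tx":0,"ty":0,"tz":0.008,"turn":0}
    - {"grip":1,"tx":0,"ty":0,"tz":0.008,"turn":0}
    - {"grip":1,"tx":0,"ty":0,"tz":0.008,"turn":0}

```text
clock: 13.25
position: [0.5011, -0.0018, 0.0515]
ee_rot: [3.1, 0.501, 0.012]
force: [1.8, -1.0, 1.2]
width: 0.001
```

drive_tool:
  increments:
    - {"grip":1,"tx":0,"ty":0,"tz":0.05,"turn":0}
    - {"grip":1,"tx":0,"ty":0,"tz":0.15,"turn":0}
    - {"grip":1,"tx":0,"ty":0,"tz":0.3,"turn":0}
    - {"grip":1,"tx":-0.1,"ty":0,"tz":0.4,"turn":0}
    - {"grip":1,"tx":-0.2,"ty":-0.3,"tz":0.45,"turn":0}
    - {"grip":1,"tx":-0.2,"ty":-0.6,"tz":0.45,"turn":0}
    - {"grip":1,"tx":-0.2,"ty":-0.9,"tz":0.45,"turn":0}
    - {"grip":1,"tx":-0.2,"ty":-0.9,"tz":0.45,"turn":0}
    - {"grip":1,"tx":-0.2,"ty":-0.9,"tz":0.45,"turn":0}
    - {"grip":1,"tx":-0.2,"ty":-0.9,"tz":0.45,"turn":0}
    - {"grip":1,"tx":-0.2,"ty":-0.9,"tz":0.45,"turn":0}
    - {"grip":1,"tx":-0.2,"ty":-0.9,"tz":0.45,"turn":0}

```text
clock: 14.45
position: [0.4189, -0.3674, 0.2312]
ee_rot: [3.1, 0.491, 0.01]
force: [-0.2, 0.5, 0.5]
width: 0.005
```

```bash
python3 - <<'E'
from h import *
a=get_image('scene');b=get_image('top');s=observe();print(s['clock'],s['position'],s['force'])
save('s5',a);save('t5',b)
E
```

```text
14.55 [ 0.4197496  -0.36475978  0.23091413] [-0.4331238   0.13081474 -0.28752327]
```

View pics/s5.png

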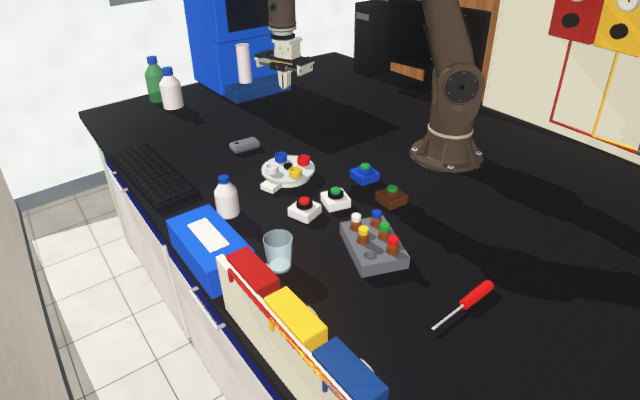

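The spring force falls linearly: 3.5, 2.1 and 1.2 N at z = 48.4, 49.9 and 51.5 mm. That puts the released top at about 53 mm and full travel at about 47 mm. The press reached 45 mm against the stop, so it was full. The last picture shows everything in its original place and the button up.

```bash
python3 -c "
from h import *
print(sign_off())"
```

```text
the job is handed in; nothing more can be done
None
```

The job is done in the order asked and handed in at about 14.6 s on the robot's clock; sign-off gave no verdict.

- **Red-capped vial:** I held the shut fingertips still about 17 mm above the cap for over 2 s. The scene camera picture agreed with that clearance.
- **Yellow seat:** I then held them about 16 mm above the centre of its mouth, also for over 2 s.
- **Green button on the white box:** I pressed it to its stop. The spring readings put full travel at z ≈ 47 mm, and the press reached 45 mm. The press ended harder than intended, at about 60 N on the fingertips. This was well under the 120 N wrist limit.
- **After release:** The force fell to about zero as I drew back. The last scene picture shows the button up, and the vials, carousel and loose items where they stood, with the arm clear of everything.

My first estimate of the button's top (about 47.5 mm) was some 5 mm below what the spring readings gave (about 53 mm). That is why the press was so firm.

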